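# Knock a casting out of its open mould and stand it on the soldering board

### The job

Press the red pad of the knock-out lever all the way down so that the aluminium casting rises out of the green mould, then lift the casting out and set it down gently, flat on its sole, in the middle of the soldering board. Let go of it, then check by touch that it does not rock: press down lightly on top of its tall end, and leave it standing there. Do not drop it, and leave the pliers and the two small tins where they are.

Things in the scene. Friction and masses are not known exactly. Their poses are not given: they have to be found in the camera images.
- mould: Green open mould fixed to the bench, 156 mm long (its x), 96 wide (y), 62 high, on a flange 168 x 116 x 8 mm. Origin: centre of its underside, on the bench. Centred cavity 114 x 50 mm, open upwards, holding the casting lengthwise, nose to +x, with 2 mm play each side, its top 2 mm below the mould's top: no grip until it is raised. The lever sticks out beyond the -x end.
- ejector (a joint): Knock-out lever angle (rad): 0 as found (pad up), 0.52 fully down (stop). In proportion it raises a plate under the casting, 32 mm at full travel, keeping it level: its top then is 30 mm above the mould's top, its sole still 10 mm inside. Stiff hinge (6 to 10 N on the pad); it stays where left and holds the casting up. Hinge along the mould's y, 92 mm from its centre to -x, 45 mm high.
- ejector_pad (a point): Centre of the upper face of the lever's red pad (42 x 40 mm), 100 mm out from the hinge and about 82 mm above the bench as found; it goes down about 53 mm in an arc, almost straight, to about 28 mm above the bench.
- casting_mid (a point): The aluminium casting half-way up (20 mm above its sole), near its centre of mass: the place to grip, across y (46 mm wide). z up when it stands on its sole, x along it towards the nose. 110 x 46 x 40 mm, about 0.35 kg.
- casting: The same casting; origin in the plane of its sole, 12 mm from casting_mid towards the nose; z up when standing. Tall end (heel): 70 mm long (x -55 to +15 mm), 46 wide, 40 high, flat sole, flat top with a dark bore mark. Nose: x +15 to +55 mm, 36 wide, 14 to 30 mm above the sole, hanging free. The heel's sole is its standing face, so press on the heel, not the nose.
- board_top (a point): Centre of the upper face of the whitish scorched soldering board, fixed to the bench: 175 mm (its x) by 260 mm (its y), 18 mm thick, nothing on it.
- board: The same soldering board; origin at the centre of its underside.
- pliers: Flat pliers with red handles lying on the bench, 142 mm long, bystander; origin at the centre of the underside.
- tin_flux: Low lidded tin, 62 mm across, 34 mm high, behind the mould, bystander; origin at the centre of its underside.
- tin_wax: Low lidded tin, 50 mm across, 30 mm high, behind the board, bystander; origin at the centre of its underside.

How it is judged:
By the outcome, as a careful person would: the job done as asked, in the order asked, and still so for the second after the job is handed in, with the robot touching nothing.
It also fails if it takes over 58 s, if anything falls off the work surface, if the arm or the gripper's body presses on something with over 40 N, if the wrist force passes 120 N, or if a joint passes its speed limit or range.

### The arm

A 6-joint arm with a two-finger parallel gripper is mounted at the origin on a cart in front of the work surface, level with it; the furniture and walls round the work are solid. World frame = base frame: x ahead of the robot, y to its left, z up, the work surface at z = 0. Lengths are in m, angles in rad, forces in N, time in s.
With the tool pointing down it reaches from about 0.3 to 0.75 m from the base axis. Payload 8.5 kg.
Tool frame: the origin (TCP) lies midway between the tips of the shut fingers; the grasp point (between the pads) lies grip_depth behind it (grip_depth is the distance from the TCP to the grasp point, in m); x points along the fingers, y is the direction in which the jaws open and shut, and the axes are right-handed (so a half turn about x gives the same grasp; the last joint's range is limited). The gripper opens to 88 mm and grips with 3 to 60 N. Pads are 18 mm wide; open, the fingers measure 123 mm over their backs; the gripper's body (75 mm by 187 mm) begins 45 mm behind the grasp point.
Start: joints at [-1.398, 0.381, 1.297, -0, 1.464, -0.215], TCP at [0.208, -0.509, 0.239] pointing down, gripper open.
Joint ranges: [-3.11, 3.11], [-0.89, 2.33], [0.22, 2.48], [-1.42, 4.56], [0.17, 2.85], [-2.88, 2.88]. Speed limits (rad/s): [2.39, 2.39, 3.14, 3.14, 3.14, 3.14].

### API

Orientations are given as [roll, pitch, yaw] about the fixed x, y, z axes, in that order (R = Rz(yaw) Ry(pitch) Rx(roll)).
In Python, from bench import get_state, snapshot, finish_job, grip_depth gives the robot as it stands.
- The arm moves only by the tool step_arm, never from a script. Its argument "targets" is a list of rows, each an object of numbers: "dx", "dy", "dz": the shift along the tool's x, y, z in mm; "wx", "wy", "wz": the turn, a rotation vector about the tool's x, y, z in degrees. In form: [{"dx": .., "dy": .., "dz": .., "wx": .., "wy": .., "wz": ..}, ...]. A call has 1 to 12 rows; each row shifts and turns the commanded pose from where the row before left it, along the tool's axes as they then stand; what a row does not reach is not made up. A row lasts 1/8 s, in which the tool goes at most 62.5 mm and 10.7 degrees, less where a joint would pass 70% of its speed; a pose out of reach is approached as far as the arm can. A call is refused whole if a number of a shift passes 62.5 or a number of a turn 10.7, either way. A call with a gripper value outside its range is refused whole. "hand" is the closure, from 0 (fully open) to 1 (shut), set as the call begins (left out, the last holds). The fingers move at their own pace and stop on an object; the grip force is fixed at half the most. Time passes only in rows, so rows that do not move let the fingers close. It gives the time, the measured TCP pose, the force and the opening at its end, in the units of the state.
- get_state(): the state, without advancing time (a new reading comes with each control period).
- snapshot(name): name is "scene" or "top" or "wrist"; returns a dict with "frame" (400x640x3 uint8, red, green, blue), "z_map" (400x640 float32, m along the optical axis (not along the pixel's ray), 0 where there is no reading), "K" (3x3 intrinsics, pixels), "rvec" (rotation vector, rad) and "tvec" (3), from world to camera coordinates, as OpenCV has them. Camera axes: x right, y down, z forward; pixel columns grow to the right and rows downward; lengths in m; the calibration is good to about 2 mm. A picture is of the moment at which its call begins.
- finish_job(): hands the job in, once; it reports no verdict.
The state is a dict: "time_s": time; "qpos": joint angles; "joint_velocities": joint speeds; "tau": joint torques, N m; "tcp_pos": TCP position; "eef_rot": TCP orientation; "ft_force": force on the tool from outside, world axes, zero at the start; "moment": the same for the moment, N m; "gripper_width": finger opening in m.
Only numpy, scipy, OpenCV 4.12 (cv2) and the standard library are available. Lean on these libraries where they do the work, as an engineer would, in place of code of your own. Each camera call takes 0.05 s, during which the arm holds its last target.

## Working session

There is one attempt and no reset: what is moved stays moved. The work goes in short steps, Python scripts to look and compute and a tool call to move; the robot and the scene stay as the last step left them, time stands still between calls to the robot, and variables do not carry over. Pictures are saved under pics/ and viewed, and the job is handed in when it is done.

Besides the shell and the picture viewer there is one more tool, called after ">>>" as name(argument=value, ...) on one line, values as JSON. step_arm: Moves the arm, as the interface text tells. Its arguments: {"type":"object","properties":{"targets":{"type":"array"},"hand":{"type":"number"}},"required":["targets"]}

```bash
ls; mkdir -p pics; python3 - <<'E'
from bench import *
import cv2
print(get_state(), grip_depth)
for n in ("scene","top"):
    s=snapshot(n); cv2.imwrite(f"pics/{n}0.png",s["frame"][:,:,::-1])
    print(n,s["K"].tolist(),s["rvec"],s["tvec"])
E
```

```text
pics
{'time_s': 0.0, 'qpos': array([-1.39830400e+00,  3.81174223e-01,  1.29820585e+00,  1.26728746e-05,
        1.46358469e+00, -2.15312414e-01]), 'joint_velocities': array([-0.00067402,  0.00120003,  0.002745  ,  0.00149029, -0.0004515 ,
        0.00042847]), 'tau': array([-1.40160297e-03, -4.37933028e+01, -2.24561870e+01,  7.11870007e-02,
        3.51925939e-02, -9.80540244e-05]), 'tcp_pos': array([ 0.20793525, -0.50889802,  0.23816798]), 'eef_rot': array([-1.79529016,  1.56942416,  1.73410586]), 'ft_force': array([0.25397884, 0.05128159, 0.24969487]), 'moment': array([-0.02707521, -0.04238929, -0.01125972]), 'gripper_width': 0.08818242460724281} 0.0187
scene [[459.8711551756146, 0.0, 321.6213011074003], [0.0, 459.8711551756146, 202.12925281067416], [0.0, 0.0, 1.0]] [ 1.4917502  -2.0195379   0.84675471] [0.19849584 0.41283861 1.14037034]
top [[452.5455665320087, 0.0, 319.305386548571], [0.0, 452.5455665320087, 194.44285513840802], [0.0, 0.0, 1.0]] [ 2.12139551 -2.17877031  0.11780469] [0.04849704 0.54946418 1.18930734]
```

View pics/scene0.png

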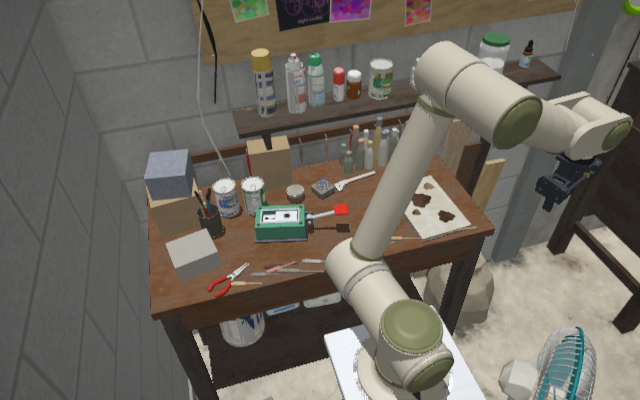

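View pics/top0.png

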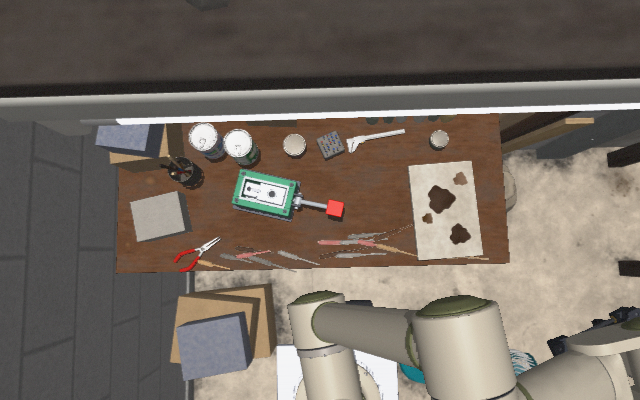

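The scene view has the mould at (282,222), the red pad at (341,210) and the board at (430,205). In the top view they are at (266,194), (335,209) and (445,211), and the mould's nose end points left (world +y). Next I'll measure them.

```bash
cat > h.py <<'E'
import numpy as np, cv2
from bench import *
def cam(s):
    R=cv2.Rodrigues(np.array(s["rvec"],float))[0]; t=np.array(s["tvec"],float).ravel(); return s["K"],R,t
def ray(s,uv,z):
    K,R,t=cam(s); c=-R.T@t
    uv=np.atleast_2d(uv).astype(float)
    d=(R.T@np.linalg.inv(K)@np.c_[uv,np.ones(len(uv))].T).T
    return c+d*((z-c[2])/d[:,2])[:,None]
def cloud(s):
    K,R,t=cam(s); v,u=np.mgrid[:400,:640]; Z=s["z_map"]
    p=np.stack([(u-K[0,2])/K[0,0]*Z,(v-K[1,2])/K[1,1]*Z,Z],-1)
    w=(p-t)@R; w[Z==0]=np.nan; return w
def big(m):
    n,l,st,c=cv2.connectedComponentsWithStats(m.astype(np.uint8)); i=1+np.argmax(st[1:,4]); return l==i
def rect(p): 
    r=cv2.minAreaRect((np.asarray(p)[:,:2]*1000).astype(np.float32)); return r
E
python3 - <<'E'
from h import *
s=snapshot("top"); f=s["frame"]; hsv=cv2.cvtColor(f,cv2.COLOR_RGB2HSV); W=cloud(s)
np.set_printoptions(precision=4,suppress=True)
H,S,V=[hsv[...,i].astype(int) for i in range(3)]
box=np.zeros((400,640),bool); box[110:270,120:510]=1
red=big(box&((H<6)|(H>174))&(S>180)&(V>150)&(np.arange(640)[None]>310)&(np.arange(640)[None]<360))
v,u=np.nonzero(red); print("pad n",len(u),u.min(),u.max(),v.min(),v.max(),"zmap med",np.nanmedian(W[red],0))
zs=W[red][:,2]; print(np.nanpercentile(zs,[5,50,95]))
print("pad", rect(ray(s,np.c_[u,v],0.08)))
g=big(box&(H>55)&(H<95)&(S>70)&(np.arange(640)[None]<310)&(np.arange(400)[:,None]>165))
top=g&(abs(W[...,2]-0.062)<0.006)
print("green z",np.nanpercentile(W[g][:,2],[5,25,50,75,95]))
v,u=np.nonzero(top); print("mould top",len(u),rect(ray(s,np.c_[u,v],0.062)),rect(W[top]))
v,u=np.nonzero(g); print("mould all",rect(ray(s,np.c_[u,v],0.03)))
# casting top: inside
m=box&(abs(W[...,2]-0.060)<0.006)&(S<60)&(np.arange(640)[None]>225)&(np.arange(640)[None]<310)&(np.arange(400)[:,None]>165)
m=big(m);v,u=np.nonzero(m); print("cast",len(u),rect(ray(s,np.c_[u,v],0.06)), np.nanmedian(W[m],0))
b=big(box&(S<60)&(V>120)&(np.arange(640)[None]>400)&(np.arange(400)[:,None]>158))
v,u=np.nonzero(b); print("board",len(u),rect(ray(s,np.c_[u,v],0.018)),np.nanmedian(W[b],0))
crop=cv2.resize(f[110:280,190:370],None,fx=4,fy=3.5,interpolation=cv2.INTER_CUBIC); cv2.imwrite("pics/crop0.png",crop[:,:,::-1])
E
```

```text
pad n 11 341 343 202 210 zmap med [ 0.5164 -0.0261  0.0835]
[0.0812 0.0835 0.0862]
pad ((513.3402709960938, -26.10192108154297), (20.985366821289062, 5.150452136993408), 5.274322032928467)
green z [0.0452 0.0612 0.0631 0.0647 0.0671]
mould top 917 ((557.133544921875, 180.17591857910156), (156.0083465576172, 95.95099639892578), 75.31014251708984) ((557.3939819335938, 180.2852783203125), (156.5242156982422, 96.08779907226562), 75.22749328613281)
mould all ((559.80224609375, 182.91648864746094), (164.23684692382812, 100.74726867675781), 75.28495788574219)
cast 721 ((558.0948486328125, 181.78387451171875), (124.95741271972656, 62.96105194091797), 75.17948150634766) [0.5548 0.1667 0.062 ]
board 5167 ((502.5103454589844, -305.328369140625), (259.59222412109375, 176.0594482421875), 3.1427111625671387) [ 0.4942 -0.3029  0.0189]
```

View pics/crop0.png

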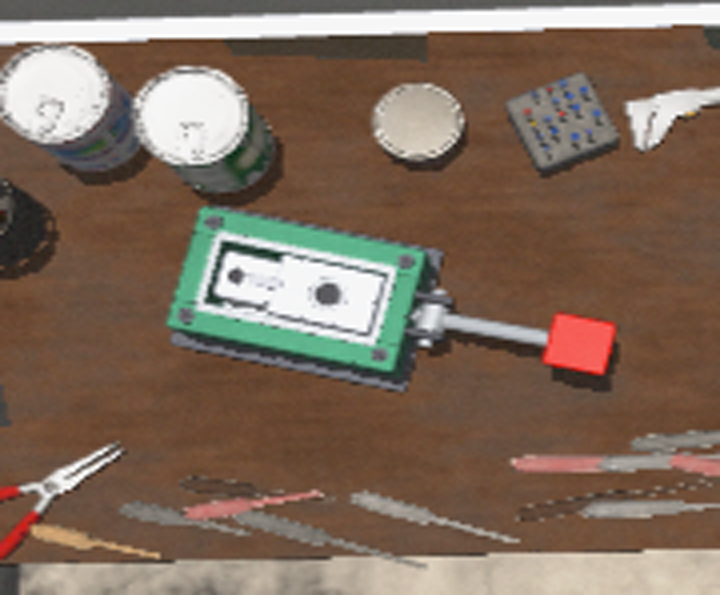

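The mould fits 156 x 96 mm as given, so its pose is trustworthy: centre (0.557, 0.180), yaw 75.3°. The board fits 260 x 176 mm. The pad is at about (335,208) in the top view, but the red mask needs repairing.

```bash
python3 - <<'E'
from h import *
np.set_printoptions(precision=4,suppress=True)
for n,x0,x1,y0,y1 in (("top",322,350,196,222),("scene",330,352,200,220)):
    s=snapshot(n); f=s["frame"].astype(int); W=cloud(s)
    m=np.zeros((400,640),bool); m[y0:y1,x0:x1]=1
    m&=(f[...,0]>150)&(f[...,1]<0.5*f[...,0]); m=big(m)
    up=m&(f[...,0]>np.percentile(f[...,0][m],30))
    v,u=np.nonzero(m); print(n,len(u),np.nanmedian(W[m],0),np.nanpercentile(W[m][:,2],[5,50,95]))
    print(rect(ray(s,np.c_[u,v],0.082)),rect(W[m][~np.isnan(W[m][:,0])]))
a=np.deg2rad(75.3);c=np.array([.5572,.1802]);d=np.array([np.cos(a),np.sin(a)])
print("expected pad up",c-d*(.092+.1*np.cos(.2)),"hinge",c-d*.092, "pad at 100",c-d*.192)
s=snapshot("top");s2=snapshot("scene")
# tool pose matrix
from scipy.spatial.transform import Rotation as Ro
st=get_state(); print(Ro.from_euler("xyz",st["eef_rot"]).as_matrix(),st["time_s"])
E
```

```text
top 243 [ 0.5101 -0.0045  0.0832] [0.0791 0.0832 0.0868]
((509.2268371582031, -4.729076385498047), (42.10663604736328, 38.905269622802734), 75.80841064453125) ((511.9109191894531, -4.141824722290039), (44.16501235961914, 43.762611389160156), 74.10970306396484)
scene 131 [ 0.5061 -0.008   0.0804] [-0.0013  0.0804  0.0844]
((505.1110534667969, -6.407022476196289), (41.507423400878906, 43.28016662597656), 80.24057006835938) ((547.9415893554688, -21.96713638305664), (44.170108795166016, 128.85235595703125), 72.44186401367188)
expected pad up [ 0.509  -0.0036] hinge [0.5339 0.0912] pad at 100 [ 0.5085 -0.0055]
[[-0.0001  0.3782 -0.9257]
 [ 0.0004 -0.9257 -0.3782]
 [-1.     -0.0003 -0.0001]] 0.35
```

Both views and the geometry put the pad at (0.509, -0.004, 0.082). The tool points down with y = (0.378, -0.926) and z = (-0.926, -0.378). I'll shut the fingers and travel over the pad.

>>> step_arm(hand=1, targets=[{"dy": -15,"dz": -20},{"dy": -30,"dz": -40},{"dy": -35,"dz": -46},{"dy": -35,"dz": -46},{"dy": -35,"dz": -46},{"dy": -35,"dz": -46},{"dy": -35,"dz": -46},{"dy": -35,"dz": -46},{"dy": -35,"dz": -46},{"dy": -30,"dz": -40},{"dy": -25,"dz": -35},{"dy": -9,"dz": -13}])

```text
invalid input
```

>>> step_arm(targets=[{"wx": -5,"dx": 10},{"wx": -10,"dx": 20},{"wx": -10,"dx": 25},{"wx": -10,"dx": 25},{"wx": -10,"dx": 20},{"wx": -8,"dx": 10},{"dx": 0}])

```text
invalid input
```

```bash
cat >> h.py <<'E'
from scipy.spatial.transform import Rotation as Ro
def togo(p,yaw_y=None):
    st=get_state(); R=Ro.from_euler("xyz",st["eef_rot"]).as_matrix()
    print("t",round(st["time_s"],2),"tcp",st["tcp_pos"].round(4),"F",st["ft_force"].round(2),"w",round(st["gripper_width"],4))
    print("tool move mm",((R.T@(np.array(p)-st["tcp_pos"]))*1000).round(1),"yaw of tool y",np.rad2deg(np.arctan2(R[1,1],R[0,1])).round(2),"x axis",R[:,0].round(4))
E
python3 - <<'E'
from h import *
togo([.509,-.004,.082])
s=snapshot("top"); cv2.imwrite("pics/top1.png",s["frame"][:,:,::-1])
E
```

```text
t 0.35 tcp [ 0.208  -0.5091  0.2386] F [ 0.07  0.1  -0.27] w 0.0879
tool move mm [ 156.8 -353.7 -469.7] yaw of tool y -67.78 x axis [-1.e-04  4.e-04 -1.e+00]
```

View pics/top1.png

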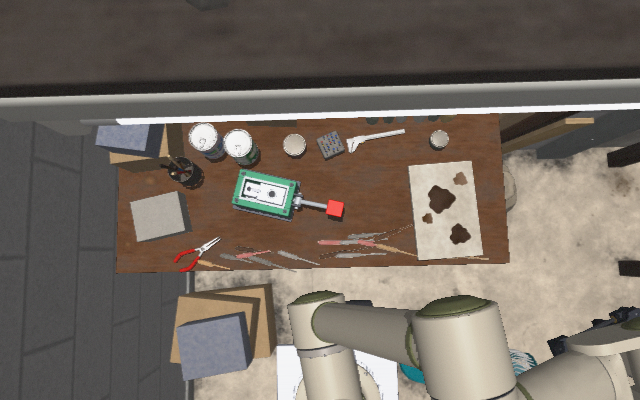

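The calls were refused because each row needs all six numbers, and nothing moved. I'll resend them complete.

>>> step_arm(hand=1, targets=[{"dx": 0,"dy": -15,"dz": -20,"wx": 0,"wy": 0,"wz": 0},{"dx": 0,"dy": -30,"dz": -40,"wx": 0,"wy": 0,"wz": 0},{"dx": 0,"dy": -35,"dz": -46,"wx": 0,"wy": 0,"wz": 0},{"dx": 0,"dy": -35,"dz": -46,"wx": 0,"wy": 0,"wz": 0},{"dx": 0,"dy": -35,"dz": -46,"wx": 0,"wy": 0,"wz": 0},{"dx": 0,"dy": -35,"dz": -46,"wx": 0,"wy": 0,"wz": 0},{"dx": 0,"dy": -35,"dz": -46,"wx": 0,"wy": 0,"wz": 0},{"dx": 0,"dy": -35,"dz": -46,"wx": 0,"wy": 0,"wz": 0},{"dx": 0,"dy": -35,"dz": -46,"wx": 0,"wy": 0,"wz": 0},{"dx": 0,"dy": -30,"dz": -40,"wx": 0,"wy": 0,"wz": 0},{"dx": 0,"dy": -25,"dz": -35,"wx": 0,"wy": 0,"wz": 0},{"dx": 0,"dy": -9,"dz": -13,"wx": 0,"wy": 0,"wz": 0}])

```text
time_s: 1.9
tcp_pos: [0.5098, -0.002, 0.2386]
eef_rot: [-1.294, 1.571, 2.238]
ft_force: [-0.8, 0.3, -0.7]
gripper_width: 0.0005
```

>>> step_arm(targets=[{"dx": 10,"dy": 0,"dz": 0,"wx": -5,"wy": 0,"wz": 0},{"dx": 20,"dy": 0,"dz": 0,"wx": -10,"wy": 0,"wz": 0},{"dx": 25,"dy": 0,"dz": 0,"wx": -10,"wy": 0,"wz": 0},{"dx": 25,"dy": 0,"dz": 0,"wx": -10,"wy": 0,"wz": 0},{"dx": 20,"dy": 0,"dz": 0,"wx": -10,"wy": 0,"wz": 0},{"dx": 15,"dy": 0,"dz": 0,"wx": -8,"wy": 0,"wz": 0},{"dx": 10,"dy": 0,"dz": 0,"wx": 0,"wy": 0,"wz": 0},{"dx": 0,"dy": 0,"dz": 0,"wx": 0,"wy": 0,"wz": 0}])

```text
time_s: 2.9
tcp_pos: [0.509, -0.0041, 0.1134]
eef_rot: [-1.509, 1.57, 2.943]
ft_force: [-0.5, -0.6, 1.4]
gripper_width: 0.0005
```

```bash
python3 - <<'E'
from h import *
togo([.5085,-.005,.082])
s=snapshot("scene"); cv2.imwrite("pics/s1.png",cv2.resize(s["frame"][140:290,230:430],None,fx=4,fy=4)[:,:,::-1])
E
```

```text
t 2.9 tcp [ 0.509  -0.0041  0.1134] F [-0.52 -0.55  1.37] w 0.0005
tool move mm [31.4 -0.2  1. ] yaw of tool y -14.97 x axis [-1.e-03  2.e-04 -1.e+00]
```

View pics/s1.png

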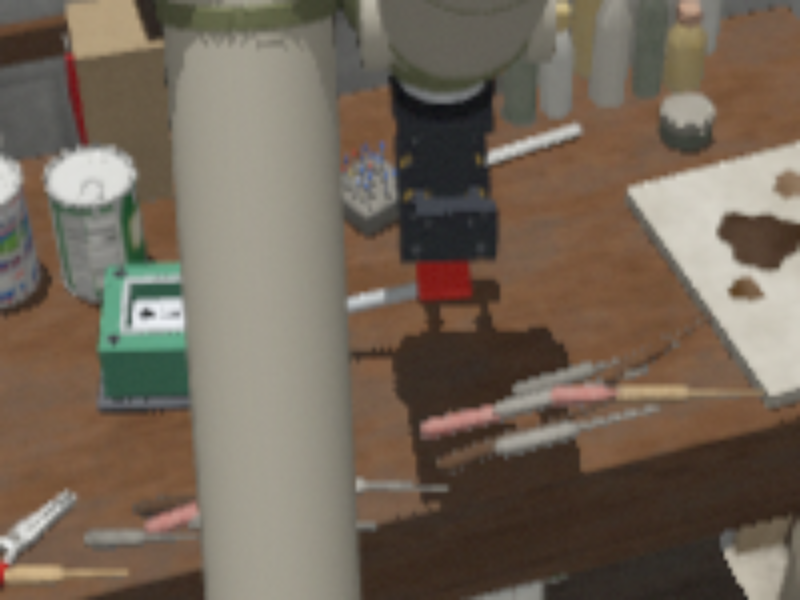

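The gripper at (445,200) in the crop sits directly above the red pad at (445,280). I'll press down, slower after contact.

>>> step_arm(targets=[{"dx": 12,"dy": 0,"dz": 0,"wx": 0,"wy": 0,"wz": 0},{"dx": 12,"dy": 0,"dz": 0,"wx": 0,"wy": 0,"wz": 0},{"dx": 6,"dy": 0,"dz": 0,"wx": 0,"wy": 0,"wz": 0},{"dx": 5,"dy": 0,"dz": 0,"wx": 0,"wy": 0,"wz": 0},{"dx": 5,"dy": 0,"dz": 0,"wx": 0,"wy": 0,"wz": 0},{"dx": 5,"dy": 0,"dz": 0,"wx": 0,"wy": 0,"wz": 0}])

```text
time_s: 3.7
tcp_pos: [0.5094, -0.0052, 0.0695]
eef_rot: [0.537, 1.567, -1.291]
ft_force: [-4.3, -10.3, 12.1]
gripper_width: 0.0005
```

>>> step_arm(targets=[{"dx": 6,"dy": 0,"dz": 0,"wx": 0,"wy": 0,"wz": 0},{"dx": 6,"dy": 0,"dz": 0,"wx": 0,"wy": 0,"wz": 0},{"dx": 6,"dy": 0,"dz": 0,"wx": 0,"wy": 0,"wz": 0},{"dx": 6,"dy": 0,"dz": 0,"wx": 0,"wy": 0,"wz": 0},{"dx": 6,"dy": 0,"dz": 0,"wx": 0,"wy": 0,"wz": 0},{"dx": 3,"dy": 0,"dz": 0,"wx": 0,"wy": 0,"wz": 0}])

```text
time_s: 4.45
tcp_pos: [0.5097, -0.0057, 0.0362]
eef_rot: [0.596, 1.567, -1.233]
ft_force: [-3.7, -12.0, 6.8]
gripper_width: 0.0008
```

>>> step_arm(targets=[{"dx": 3,"dy": 0,"dz": 0,"wx": 0,"wy": 0,"wz": 0},{"dx": 2,"dy": 0,"dz": 0,"wx": 0,"wy": 0,"wz": 0},{"dx": 2,"dy": 0,"dz": 0,"wx": 0,"wy": 0,"wz": 0}])

```text
time_s: 4.82
tcp_pos: [0.5102, -0.0057, 0.0328]
eef_rot: [1.041, 1.565, -0.787]
ft_force: [-18.2, -10.5, 62.4]
gripper_width: 0.0003
```

>>> step_arm(targets=[{"dx": 2,"dy": 0,"dz": 0,"wx": 0,"wy": 0,"wz": 0},{"dx": 1,"dy": 0,"dz": 0,"wx": 0,"wy": 0,"wz": 0}])

```text
time_s: 5.08
tcp_pos: [0.5104, -0.0056, 0.0322]
eef_rot: [1.177, 1.563, -0.651]
ft_force: [-25.6, -9.7, 83.8]
gripper_width: 0.0006
```

The force rose steeply at z = 0.032, so the lever is on its stop. I'll back off and rise clear.

>>> step_arm(targets=[{"dx": -8,"dy": 0,"dz": 0,"wx": 0,"wy": 0,"wz": 0},{"dx": -20,"dy": 0,"dz": 0,"wx": 0,"wy": 0,"wz": 0},{"dx": -40,"dy": 0,"dz": 0,"wx": 0,"wy": 0,"wz": 0},{"dx": -45,"dy": 0,"dz": 0,"wx": 0,"wy": 0,"wz": 0},{"dx": -30,"dy": 0,"dz": 0,"wx": 0,"wy": 0,"wz": 0},{"dx": -20,"dy": 0,"dz": 0,"wx": 0,"wy": 0,"wz": 0}])

```text
time_s: 5.82
tcp_pos: [0.5095, -0.0037, 0.1902]
eef_rot: [1.59, 1.569, -0.239]
ft_force: [0.3, -0.3, -0.9]
gripper_width: 0.0003
```

```bash
python3 - <<'E'
from h import *
a=np.deg2rad(75.3);c=np.array([.5572,.1802]);d=np.array([np.cos(a),np.sin(a)])
g=c-.012*d; print(g)
togo([*g,.19])
s=snapshot("top"); W=cloud(s); cv2.imwrite("pics/t2.png",cv2.resize(s["frame"][110:260,200:400],None,fx=4,fy=4)[:,:,::-1])
loc=(W[...,:2]-c); X=loc@d; Y=loc@np.array([-d[1],d[0]])
f=s["frame"].astype(int)
cast=(abs(X)<.07)&(abs(Y)<.04)&(W[...,2]>.084)&(W[...,2]<.1)
v,u=np.nonzero(cast); print("cast heel",len(u),np.nanpercentile(W[cast][:,2],[5,50,95]),rect(ray(s,np.c_[u,v],.092)))
pad=(X<-.165)&(X>-.22)&(abs(Y)<.03)&(f[...,0]>120)&(f[...,1]<.5*f[...,0])
print("pad",pad.sum(),np.nanmedian(W[pad],0))
E
```

```text
[0.5541549  0.16859279]
t 5.83 tcp [ 0.5095 -0.0037  0.1902] F [ 0.28 -0.33 -0.93] w 0.0003
tool move mm [   0.2   -0.8 -178. ] yaw of tool y -14.78 x axis [ 1.8e-03 -4.0e-04 -1.0e+00]
cast heel 563 [0.08488817 0.09286691 0.09704611] ((557.538818359375, 178.70263671875), (107.1779556274414, 46.2147102355957), 75.0821762084961)
pad 0 [nan nan nan]
  return np.nanmean(a, axis, out=out, keepdims=keepdims)
```

View pics/t2.png

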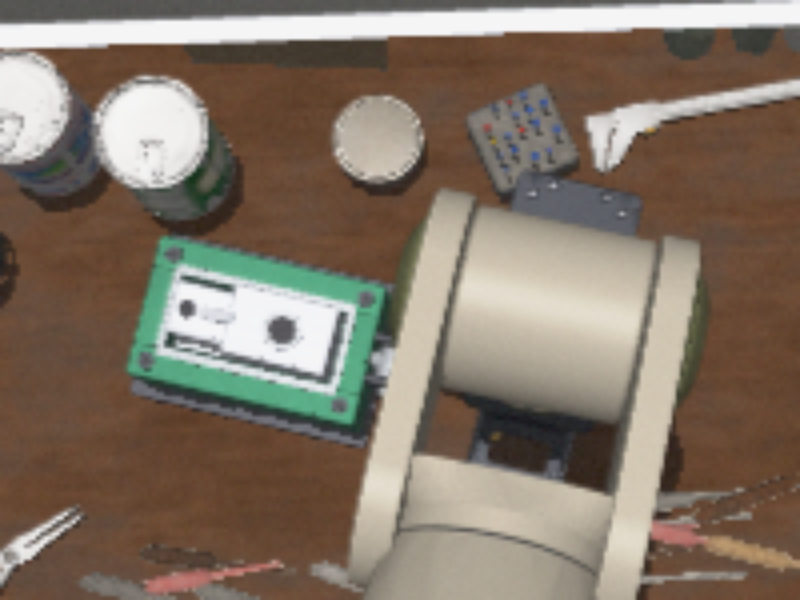

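The casting top is at z = 0.093 (0.092 expected at full travel), 46 mm wide, with its bore at (283,330) in the crop. Before going there I'll check the cans for clearance to the gripper body.

```bash
python3 - <<'E'
from h import *
a=np.deg2rad(75.3);c=np.array([.5572,.1802]);d=np.array([np.cos(a),np.sin(a)])
g=c-.012*d
for n in("top","scene"):
    s=snapshot(n); W=cloud(s); loc=W[...,:2]-g; X=loc@d; Y=loc@np.array([-d[1],d[0]])
    m=(W[...,2]>.1)&(W[...,2]<.3)&(X>-.08)&(X<.2)&(abs(Y)<.25)
    for lo in np.arange(-.08,.2,.04):
        k=m&(X>=lo)&(X<lo+.04)
        if k.sum()>5: print(n,"X",lo.round(2),k.sum(),"|Y|min",Y[k][np.argmin(abs(Y[k]))].round(3),"zmax",np.nanmax(W[k][:,2]).round(3))
E
```

```text
top X 0.04 102 |Y|min -0.075 zmax 0.115
top X 0.08 421 |Y|min -0.068 zmax 0.118
top X 0.12 154 |Y|min -0.075 zmax 0.114
top X 0.16 382 |Y|min -0.064 zmax 0.115
scene X 0.04 313 |Y|min -0.073 zmax 0.28
scene X 0.08 769 |Y|min -0.062 zmax 0.283
scene X 0.12 215 |Y|min -0.071 zmax 0.283
scene X 0.16 231 |Y|min -0.058 zmax 0.142
```

>>> step_arm(hand=0, targets=[{"dx": -4,"dy": 0,"dz": -15,"wx": 0,"wy": 0,"wz": 0},{"dx": 0,"dy": 0,"dz": -30,"wx": 0,"wy": 0,"wz": 0},{"dx": 0,"dy": 0,"dz": -40,"wx": 0,"wy": 0,"wz": 0},{"dx": 0,"dy": 0,"dz": -40,"wx": 0,"wy": 0,"wz": 0},{"dx": 0,"dy": 0,"dz": -30,"wx": 0,"wy": 0,"wz": 0},{"dx": 0,"dy": -1,"dz": -17,"wx": 0,"wy": 0,"wz": 0},{"dx": 0,"dy": 0,"dz": -6,"wx": 0,"wy": 0,"wz": 0},{"dx": 0,"dy": 0,"dz": 0,"wx": 0,"wy": 0,"wz": 0}])

```text
time_s: 6.98
tcp_pos: [0.5536, 0.1684, 0.1925]
eef_rot: [-0.894, 1.57, -2.723]
ft_force: [0.5, 0.4, -0.8]
gripper_width: 0.0786
```

```bash
python3 - <<'E'
from h import *
togo([.5542,.1686,.066])
s=snapshot("wrist"); cv2.imwrite("pics/w1.png",s["frame"][:,:,::-1]); W=cloud(s)
m=(W[...,2]>.086)&(W[...,2]<.1)&(abs(W[...,0]-.557)<.08)&(abs(W[...,1]-.18)<.08); m=big(m)
v,u=np.nonzero(m); print(len(u),np.nanmedian(W[m],0),rect(ray(s,np.c_[u,v],.092)))
E
```

```text
t 6.97 tcp [0.5536 0.1684 0.1925] F [ 0.52  0.4  -0.75] w 0.0786
tool move mm [126.5   0.6  -0.4] yaw of tool y -14.79 x axis [-5.e-04 -2.e-04 -1.e+00]
6068 [0.55274327 0.16502778 0.09197068] ((553.5032348632812, 168.46298217773438), (81.5604248046875, 45.51293182373047), 75.28424072265625)
```

View pics/w1.png

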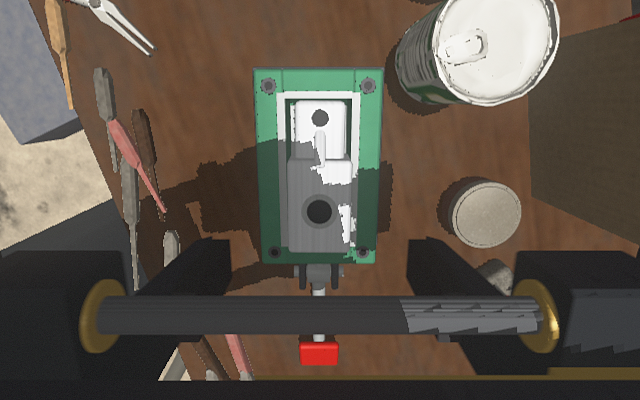

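The wrist view shows the casting raised, heel at (319,205), centred laterally within 1 mm, and the pad down at (319,352). I'll descend to TCP z = 0.066, 4 mm above the mould rim.

>>> step_arm(targets=[{"dx": 15,"dy": 0,"dz": 0,"wx": 0,"wy": 0,"wz": 0},{"dx": 30,"dy": 0,"dz": 0,"wx": 0,"wy": 0,"wz": 0},{"dx": 35,"dy": 0,"dz": 0,"wx": 0,"wy": 0,"wz": 0},{"dx": 25,"dy": 0,"dz": 0,"wx": 0,"wy": 0,"wz": 0},{"dx": 12,"dy": 0,"dz": 0,"wx": 0,"wy": 0,"wz": 0},{"dx": 6,"dy": 0,"dz": 0,"wx": 0,"wy": 0,"wz": 0},{"dx": 3,"dy": 0,"dz": 0,"wx": 0,"wy": 0,"wz": 0},{"dx": 0,"dy": 0,"dz": 0,"wx": 0,"wy": 0,"wz": 0}])

```text
time_s: 8.02
tcp_pos: [0.5539, 0.1687, 0.0672]
eef_rot: [1.949, 1.57, 0.12]
ft_force: [0.4, 0.4, -0.4]
gripper_width: 0.088
```

>>> step_arm(hand=1, targets=[{"dx": 0,"dy": 0,"dz": 0,"wx": 0,"wy": 0,"wz": 0},{"dx": 0,"dy": 0,"dz": 0,"wx": 0,"wy": 0,"wz": 0},{"dx": 0,"dy": 0,"dz": 0,"wx": 0,"wy": 0,"wz": 0},{"dx": 0,"dy": 0,"dz": 0,"wx": 0,"wy": 0,"wz": 0},{"dx": 0,"dy": 0,"dz": 0,"wx": 0,"wy": 0,"wz": 0},{"dx": 0,"dy": 0,"dz": 0,"wx": 0,"wy": 0,"wz": 0}])

```text
time_s: 8.78
tcp_pos: [0.5537, 0.1687, 0.0668]
eef_rot: [1.781, 1.571, -0.048]
ft_force: [-0.3, -0.3, -0.1]
gripper_width: 0.046
```

Gripped at 46 mm with no side force. Lifting straight up.

>>> step_arm(targets=[{"dx": -4,"dy": 0,"dz": 0,"wx": 0,"wy": 0,"wz": 0},{"dx": -8,"dy": 0,"dz": 0,"wx": 0,"wy": 0,"wz": 0},{"dx": -12,"dy": 0,"dz": 0,"wx": 0,"wy": 0,"wz": 0},{"dx": -16,"dy": 0,"dz": 0,"wx": 0,"wy": 0,"wz": 0},{"dx": -16,"dy": 0,"dz": 0,"wx": 0,"wy": 0,"wz": 0},{"dx": -16,"dy": 0,"dz": 0,"wx": 0,"wy": 0,"wz": 0},{"dx": -14,"dy": 0,"dz": 0,"wx": 0,"wy": 0,"wz": 0},{"dx": -8,"dy": 0,"dz": 0,"wx": 0,"wy": 0,"wz": 0},{"dx": -4,"dy": 0,"dz": 0,"wx": 0,"wy": 0,"wz": 0},{"dx": 0,"dy": 0,"dz": 0,"wx": 0,"wy": 0,"wz": 0}])

```text
time_s: 10.02
tcp_pos: [0.5536, 0.1686, 0.1647]
eef_rot: [-1.118, 1.571, -2.947]
ft_force: [-0.7, -0.2, -3.8]
gripper_width: 0.0455
```

```bash
python3 - <<'E'
from h import *
b=np.array([.5025,-.3053]); a=np.deg2rad(75.2); d=np.array([np.cos(a),np.sin(a)])
p=b-.006*d
print(p); togo([*p,.165])
s=snapshot("scene"); cv2.imwrite("pics/s3.png",cv2.resize(s["frame"][130:280,200:400],None,fx=4,fy=4)[:,:,::-1])
s=snapshot("wrist"); cv2.imwrite("pics/w3.png",s["frame"][:,:,::-1])
E
```

```text
[ 0.50096733 -0.31110094]
t 10.03 tcp [0.5536 0.1686 0.1647] F [-0.67 -0.16 -3.76] w 0.0455
tool move mm [-3.000e-01  7.150e+01  4.773e+02] yaw of tool y -14.78 x axis [-2.e-04 -0.e+00 -1.e+00]
```

View pics/s3.png

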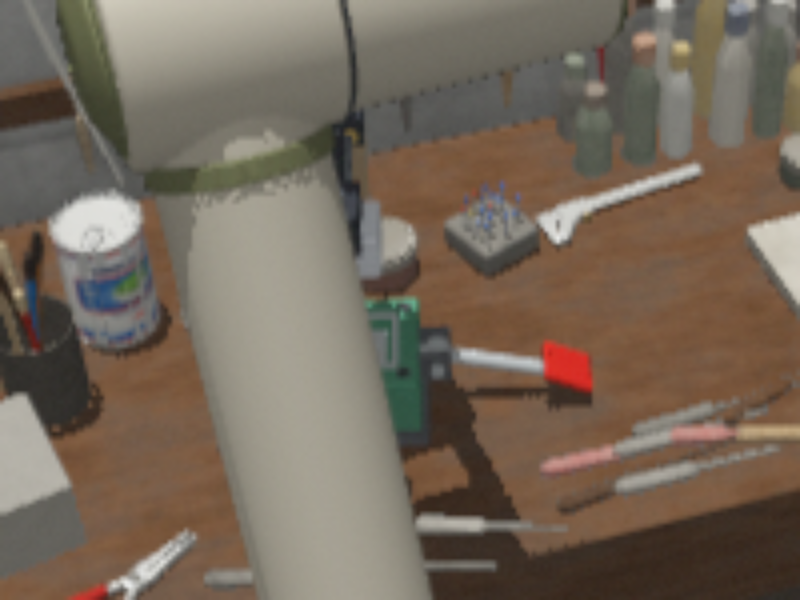

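View pics/w3.png

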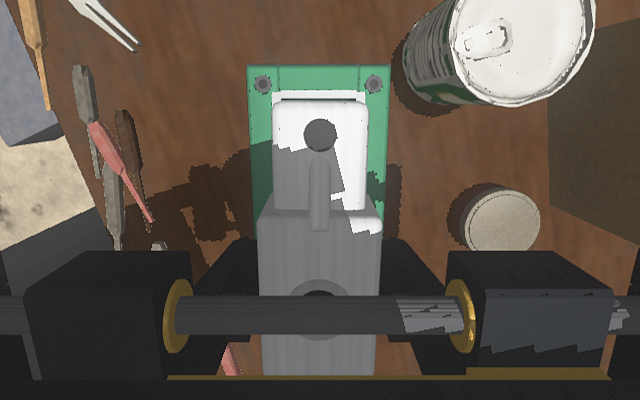

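Casting held level: the scene crop shows the lever pad down at (567,365), and the wrist view has the heel at (320,300) and nose at (320,140) square in the jaws. The wrist load of -3.8 N fits 0.35 kg. I'll carry it over the board.

>>> step_arm(targets=[{"dx": 0,"dy": 2,"dz": 12,"wx": 0,"wy": 0,"wz": 0},{"dx": 0,"dy": 4,"dz": 25,"wx": 0,"wy": 0,"wz": 0},{"dx": 0,"dy": 6,"dz": 38,"wx": 0,"wy": 0,"wz": 0},{"dx": 0,"dy": 7,"dz": 48,"wx": 0,"wy": 0,"wz": 0},{"dx": 0,"dy": 8,"dz": 52,"wx": 0,"wy": 0,"wz": 0},{"dx": 0,"dy": 8,"dz": 54,"wx": 0,"wy": 0,"wz": 0},{"dx": 0,"dy": 8,"dz": 54,"wx": 0,"wy": 0,"wz": 0},{"dx": 0,"dy": 8,"dz": 52,"wx": 0,"wy": 0,"wz": 0},{"dx": 0,"dy": 7,"dz": 50,"wx": 0,"wy": 0,"wz": 0},{"dx": 0,"dy": 6,"dz": 44,"wx": 0,"wy": 0,"wz": 0},{"dx": 0,"dy": 5,"dz": 30,"wx": 0,"wy": 0,"wz": 0},{"dx": 0,"dy": 2,"dz": 18,"wx": 0,"wy": 0,"wz": 0}])

```text
time_s: 11.62
tcp_pos: [0.4997, -0.3124, 0.1644]
eef_rot: [-1.867, 1.57, 2.586]
ft_force: [-0.6, 0.0, -2.3]
gripper_width: 0.0458
```

>>> step_arm(targets=[{"dx": 10,"dy": 0,"dz": 0,"wx": 0,"wy": 0,"wz": 0},{"dx": 18,"dy": 0,"dz": 0,"wx": 0,"wy": 0,"wz": 0},{"dx": 22,"dy": 0,"dz": 0,"wx": 0,"wy": 0,"wz": 0},{"dx": 22,"dy": 0,"dz": 0,"wx": 0,"wy": 0,"wz": 0},{"dx": 18,"dy": 0,"dz": 0,"wx": 0,"wy": 0,"wz": 0},{"dx": 12,"dy": 0,"dz": 0,"wx": 0,"wy": 0,"wz": 0},{"dx": 8,"dy": 0,"dz": 0,"wx": 0,"wy": 0,"wz": 0},{"dx": 4,"dy": 0,"dz": 0,"wx": 0,"wy": 0,"wz": 0},{"dx": 0,"dy": 0,"dz": 0,"wx": 0,"wy": 0,"wz": 0},{"dx": 0,"dy": 0,"dz": 0,"wx": 0,"wy": 0,"wz": 0}])

```text
time_s: 12.88
tcp_pos: [0.5008, -0.3108, 0.0512]
eef_rot: [1.104, 1.57, -0.725]
ft_force: [0.5, -0.1, -3.6]
gripper_width: 0.0457
```

```bash
python3 - <<'E'
from h import *
togo([.501,-.311,.0328])
s=snapshot("scene"); cv2.imwrite("pics/s4.png",cv2.resize(s["frame"][130:280,350:550],None,fx=4,fy=4)[:,:,::-1])
E
```

```text
t 12.88 tcp [ 0.5008 -0.3108  0.0512] F [ 0.47 -0.11 -3.65] w 0.0457
tool move mm [18.4  0.2  0.1] yaw of tool y -14.79 x axis [ 6.e-04 -6.e-04 -1.e+00]
```

View pics/s4.png

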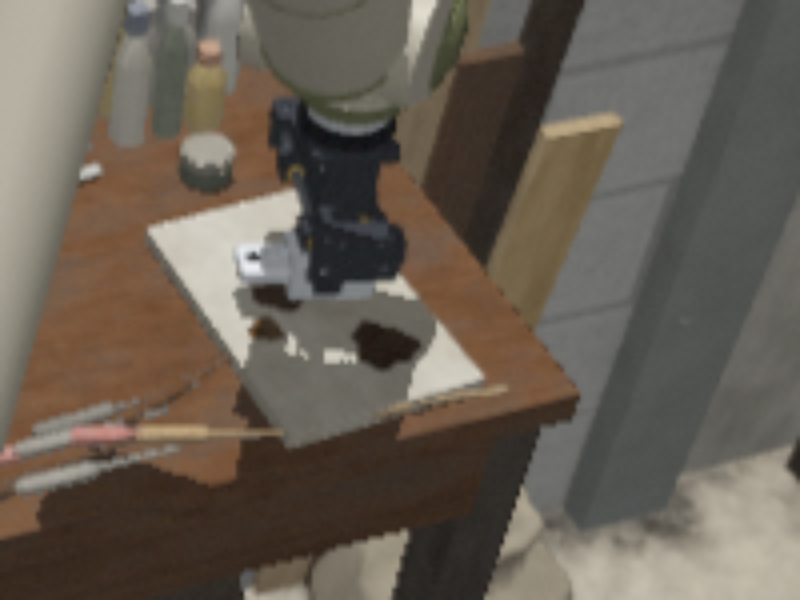

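The casting is at (310,270) in the crop, level over the middle of the board, with about 18 mm to go. I'll lower it slowly and feel for contact.

>>> step_arm(targets=[{"dx": 4,"dy": 0,"dz": 0,"wx": 0,"wy": 0,"wz": 0},{"dx": 4,"dy": 0,"dz": 0,"wx": 0,"wy": 0,"wz": 0},{"dx": 3,"dy": 0,"dz": 0,"wx": 0,"wy": 0,"wz": 0},{"dx": 2,"dy": 0,"dz": 0,"wx": 0,"wy": 0,"wz": 0},{"dx": 1,"dy": 0,"dz": 0,"wx": 0,"wy": 0,"wz": 0},{"dx": 1,"dy": 0,"dz": 0,"wx": 0,"wy": 0,"wz": 0},{"dx": 1,"dy": 0,"dz": 0,"wx": 0,"wy": 0,"wz": 0},{"dx": 0,"dy": 0,"dz": 0,"wx": 0,"wy": 0,"wz": 0}])

```text
time_s: 13.92
tcp_pos: [0.5006, -0.3107, 0.0347]
eef_rot: [-2.357, 1.571, 2.098]
ft_force: [-0.0, -0.3, -2.8]
gripper_width: 0.046
```

>>> step_arm(targets=[{"dx": 0.7,"dy": 0,"dz": 0,"wx": 0,"wy": 0,"wz": 0},{"dx": 0.7,"dy": 0,"dz": 0,"wx": 0,"wy": 0,"wz": 0}])

```text
time_s: 14.18
tcp_pos: [0.5006, -0.3107, 0.0333]
eef_rot: [2.29, 1.571, 0.461]
ft_force: [0.4, -0.2, -4.2]
gripper_width: 0.0455
```

>>> step_arm(targets=[{"dx": 0.5,"dy": 0,"dz": 0,"wx": 0,"wy": 0,"wz": 0},{"dx": 0,"dy": 0,"dz": 0,"wx": 0,"wy": 0,"wz": 0}])

```text
time_s: 14.42
tcp_pos: [0.5006, -0.3107, 0.0328]
eef_rot: [-1.519, 1.571, 2.935]
ft_force: [-0.3, 0.6, -2.7]
gripper_width: 0.0459
```

>>> step_arm(targets=[{"dx": 0.4,"dy": 0,"dz": 0,"wx": 0,"wy": 0,"wz": 0},{"dx": 0,"dy": 0,"dz": 0,"wx": 0,"wy": 0,"wz": 0}])

```text
time_s: 14.68
tcp_pos: [0.5006, -0.3107, 0.0328]
eef_rot: [0.919, 1.571, -0.91]
ft_force: [-1.4, 1.0, 2.7]
gripper_width: 0.0457
```

Contact: the force went from -3.7 to +2.7 N at TCP z = 0.0328, the height predicted. I'll release and rise.

>>> step_arm(hand=0, targets=[{"dx": 0,"dy": 0,"dz": 0,"wx": 0,"wy": 0,"wz": 0},{"dx": 0,"dy": 0,"dz": 0,"wx": 0,"wy": 0,"wz": 0},{"dx": 0,"dy": 0,"dz": 0,"wx": 0,"wy": 0,"wz": 0},{"dx": 0,"dy": 0,"dz": 0,"wx": 0,"wy": 0,"wz": 0},{"dx": 0,"dy": 0,"dz": 0,"wx": 0,"wy": 0,"wz": 0},{"dx": 0,"dy": 0,"dz": 0,"wx": 0,"wy": 0,"wz": 0}])

```text
time_s: 15.42
tcp_pos: [0.5006, -0.3107, 0.0325]
eef_rot: [1.235, 1.571, -0.593]
ft_force: [-0.2, 0.6, -0.4]
gripper_width: 0.0882
```

>>> step_arm(targets=[{"dx": -5,"dy": 0,"dz": 0,"wx": 0,"wy": 0,"wz": 0},{"dx": -12,"dy": 0,"dz": 0,"wx": 0,"wy": 0,"wz": 0},{"dx": -20,"dy": 0,"dz": 0,"wx": 0,"wy": 0,"wz": 0},{"dx": -20,"dy": 0,"dz": 0,"wx": 0,"wy": 0,"wz": 0},{"dx": -15,"dy": 0,"dz": 0,"wx": 0,"wy": 0,"wz": 0},{"dx": -8,"dy": 0,"dz": 0,"wx": 0,"wy": 0,"wz": 0},{"dx": 0,"dy": 0,"dz": 0,"wx": 0,"wy": 0,"wz": 0}])

```text
time_s: 16.3
tcp_pos: [0.5007, -0.3107, 0.1128]
eef_rot: [1.096, 1.57, -0.733]
ft_force: [-0.7, -0.1, -0.4]
gripper_width: 0.0882
```

```bash
python3 - <<'E'
from h import *
a=np.deg2rad(75.2); d=np.array([np.cos(a),np.sin(a)])
p=np.array([.5006,-.3107])-.008*d
togo([*p,.058])
s=snapshot("wrist"); cv2.imwrite("pics/w5.png",s["frame"][:,:,::-1]); W=cloud(s)
m=(W[...,2]>.05)&(W[...,2]<.066)&(abs(W[...,0]-.5)<.08)&(abs(W[...,1]+.31)<.08); m=big(m)
v,u=np.nonzero(m); print(len(u),np.nanpercentile(W[m][:,2],[5,50,95]),rect(ray(s,np.c_[u,v],.058)))
E
```

```text
t 16.3 tcp [ 0.5007 -0.3107  0.1128] F [-0.73 -0.09 -0.4 ] w 0.0882
tool move mm [54.8 -0.1  8. ] yaw of tool y -14.78 x axis [ 5.e-04 -5.e-04 -1.e+00]
8844 [0.05529734 0.05794114 0.05924365] ((500.9145812988281, -308.6663513183594), (86.00740814208984, 45.31521224975586), 74.88546752929688)
```

View pics/w5.png

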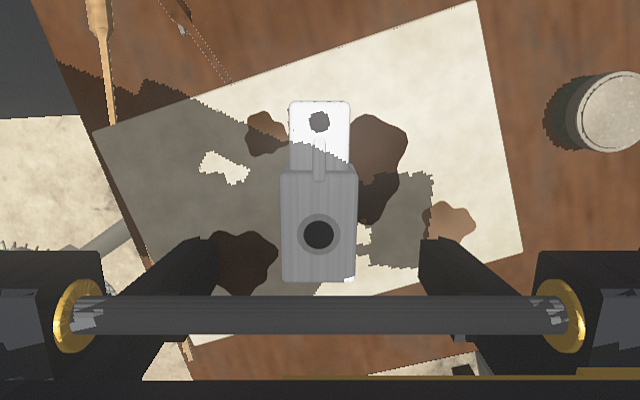

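The casting stands free at heel (318,225), its top flat at z = 0.058 as expected. I'll shut the fingers, move 8 mm to the heel's centre and press lightly.

>>> step_arm(hand=1, targets=[{"dx": 0,"dy": 0,"dz": 4,"wx": 0,"wy": 0,"wz": 0},{"dx": 0,"dy": 0,"dz": 4,"wx": 0,"wy": 0,"wz": 0},{"dx": 0,"dy": 0,"dz": 0,"wx": 0,"wy": 0,"wz": 0},{"dx": 0,"dy": 0,"dz": 0,"wx": 0,"wy": 0,"wz": 0},{"dx": 0,"dy": 0,"dz": 0,"wx": 0,"wy": 0,"wz": 0},{"dx": 0,"dy": 0,"dz": 0,"wx": 0,"wy": 0,"wz": 0},{"dx": 0,"dy": 0,"dz": 0,"wx": 0,"wy": 0,"wz": 0},{"dx": 0,"dy": 0,"dz": 0,"wx": 0,"wy": 0,"wz": 0}])

```text
time_s: 17.35
tcp_pos: [0.4986, -0.3184, 0.1125]
eef_rot: [1.382, 1.571, -0.447]
ft_force: [0.2, -0.7, 0.4]
gripper_width: 0.0103
```

>>> step_arm(targets=[{"dx": 10,"dy": 0,"dz": 0,"wx": 0,"wy": 0,"wz": 0},{"dx": 14,"dy": 0,"dz": 0,"wx": 0,"wy": 0,"wz": 0},{"dx": 12,"dy": 0,"dz": 0,"wx": 0,"wy": 0,"wz": 0},{"dx": 8,"dy": 0,"dz": 0,"wx": 0,"wy": 0,"wz": 0},{"dx": 4,"dy": 0,"dz": 0,"wx": 0,"wy": 0,"wz": 0},{"dx": 2,"dy": 0,"dz": 0,"wx": 0,"wy": 0,"wz": 0},{"dx": 1,"dy": 0,"dz": 0,"wx": 0,"wy": 0,"wz": 0},{"dx": 0,"dy": 0,"dz": 0,"wx": 0,"wy": 0,"wz": 0}])

```text
time_s: 18.35
tcp_pos: [0.4986, -0.3185, 0.0617]
eef_rot: [1.06, 1.57, -0.769]
ft_force: [-0.5, -0.0, -0.4]
gripper_width: 0.0006
```

>>> step_arm(targets=[{"dx": 1,"dy": 0,"dz": 0,"wx": 0,"wy": 0,"wz": 0},{"dx": 1,"dy": 0,"dz": 0,"wx": 0,"wy": 0,"wz": 0},{"dx": 0.7,"dy": 0,"dz": 0,"wx": 0,"wy": 0,"wz": 0},{"dx": 0,"dy": 0,"dz": 0,"wx": 0,"wy": 0,"wz": 0}])

```text
time_s: 18.85
tcp_pos: [0.4986, -0.3184, 0.0587]
eef_rot: [-2.069, 1.571, 2.386]
ft_force: [0.2, -0.6, -0.4]
gripper_width: 0.0007
```

>>> step_arm(targets=[{"dx": 0.6,"dy": 0,"dz": 0,"wx": 0,"wy": 0,"wz": 0},{"dx": 0.4,"dy": 0,"dz": 0,"wx": 0,"wy": 0,"wz": 0},{"dx": 0,"dy": 0,"dz": 0,"wx": 0,"wy": 0,"wz": 0}])

```text
time_s: 19.23
tcp_pos: [0.4986, -0.3184, 0.0584]
eef_rot: [0.943, 1.57, -0.885]
ft_force: [-1.9, 1.4, 5.6]
gripper_width: 0.0001
```

Firm contact at 5.6 N, z = 0.0584. I'll hold to see whether it gives.

>>> step_arm(targets=[{"dx": 0.2,"dy": 0,"dz": 0,"wx": 0,"wy": 0,"wz": 0},{"dx": 0,"dy": 0,"dz": 0,"wx": 0,"wy": 0,"wz": 0},{"dx": 0,"dy": 0,"dz": 0,"wx": 0,"wy": 0,"wz": 0},{"dx": 0,"dy": 0,"dz": 0,"wx": 0,"wy": 0,"wz": 0}])

```text
time_s: 19.73
tcp_pos: [0.4986, -0.3184, 0.0585]
eef_rot: [0.989, 1.57, -0.84]
ft_force: [-2.2, 2.4, 8.0]
gripper_width: 0.0003
```

>>> step_arm(targets=[{"dx": -2,"dy": 0,"dz": 0,"wx": 0,"wy": 0,"wz": 0},{"dx": -8,"dy": 0,"dz": 0,"wx": 0,"wy": 0,"wz": 0},{"dx": -25,"dy": 0,"dz": 0,"wx": 0,"wy": 0,"wz": 0},{"dx": -40,"dy": 0,"dz": 0,"wx": 0,"wy": 0,"wz": 0},{"dx": -40,"dy": 0,"dz": 0,"wx": 0,"wy": 0,"wz": 0},{"dx": -25,"dy": 0,"dz": 0,"wx": 0,"wy": 0,"wz": 0},{"dx": -10,"dy": 0,"dz": 0,"wx": 0,"wy": 0,"wz": 0},{"dx": 0,"dy": 0,"dz": 0,"wx": 0,"wy": 0,"wz": 0}])

```text
time_s: 20.72
tcp_pos: [0.4985, -0.3184, 0.2075]
eef_rot: [1.161, 1.571, -0.668]
ft_force: [0.7, 0.2, 0.5]
gripper_width: 0.0002
```

```bash
python3 - <<'E'
from h import *
togo([.5,-.31,.2])
s=snapshot("wrist"); W=cloud(s); cv2.imwrite("pics/w6.png",s["frame"][:,:,::-1])
m=(W[...,2]>.05)&(W[...,2]<.066)&(abs(W[...,0]-.5)<.08)&(abs(W[...,1]+.31)<.08); m=big(m)
v,u=np.nonzero(m); print(len(u),np.nanpercentile(W[m][:,2],[5,50,95]),rect(ray(s,np.c_[u,v],.058)))
s=snapshot("scene"); cv2.imwrite("pics/s6.png",s["frame"][:,:,::-1])
E
```

```text
t 20.73 tcp [ 0.4985 -0.3184  0.2075] F [0.75 0.22 0.5 ] w 0.0002
tool move mm [ 7.5 -0.7 -8.5] yaw of tool y -14.78 x axis [ 2.e-04 -1.e-04 -1.e+00]
4540 [0.05553473 0.05793075 0.05930674] ((500.65484619140625, -309.4032287597656), (84.84540557861328, 45.50121307373047), 75.02532958984375)
```

View pics/w6.png

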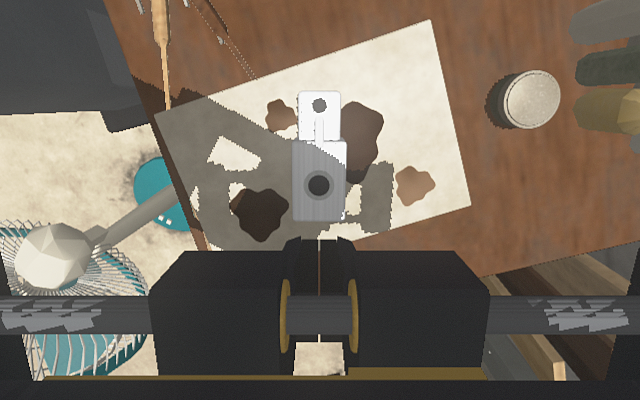

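View pics/s6.png

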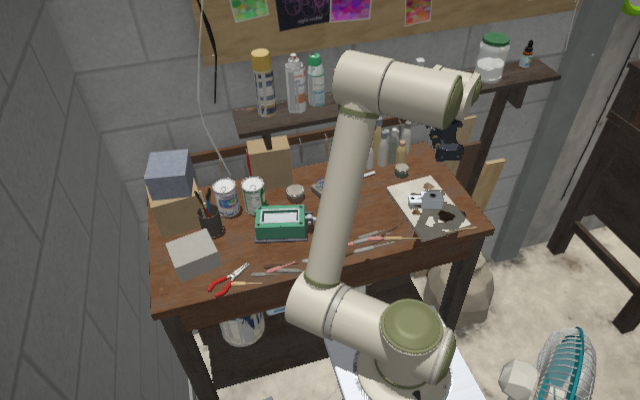

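The last views show the casting standing at (319,155) on the board, whose centre projects to about (312,160) in the wrist view. Pliers (230,280), tins (295,192) and (401,170) are in place in the scene view. Handing in.

```bash
python3 -c "
from bench import *
print(finish_job())"
```

```text
the job is handed in; nothing more can be done
None
```

The job is done and handed in at about 21 s of the 58 s allowed. The casting stands flat on its sole near the middle of the soldering board, and the arm is clear of everything.

- **Lever:** I pressed the red pad down onto its stop, and the wrist force peaked at about 88 N, under the 120 N limit. The casting's top then measured 0.093 m, against 0.092 m expected at full travel. That press was harder than needed, because the stop came at tip height 0.032 m, not the 0.028 m I expected.
- **Lift and placing:** I gripped the casting across its 46 mm width just above the mould's rim, so about 12 mm above the suggested mid-height. I lifted it out level and lowered it until I felt contact, with a push of about 6 N. By the grip geometry, its centre is about 6 mm from the board's centre.
- **Touch check:** After letting go, I pressed on the middle of the tall end with up to about 8 N. The height stayed at 0.0584–0.0585 m, with no give or rocking. I pressed at one point only, so an off-centre press was not tried.
- **Last look:** The casting's top still measured 0.058 m, as it should when standing flat. By eye, the pliers and both tins are where they were; I did not measure them.

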